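# Cure the glued windscreen of a model boat with a UV lamp wand

### The arm

A 7-joint arm with a two-finger parallel gripper is mounted at the origin on the work surface. World frame = base frame: x ahead of the robot, y to its left, z up, the work surface at z = 0. Lengths are in m, angles in rad, forces in N, time in s.
With the tool pointing down it reaches from about 0.425 to 0.925 m from the base axis. Payload 6.8 kg.
Tool frame: the origin (TCP) lies on the front face of the gripper's body, between the roots of the fingers; the fingertips stand 73 mm ahead of it and the grasp point (between the pads) lies 54 mm ahead of it; z points along the fingers, y is the line along which they close (so a half turn about z gives the same grasp; the last joint's range is limited). The gripper opens to 85 mm and grips with 20 to 120 N. Pads are 22 mm wide; open, the fingers measure 114 mm over their backs; the gripper's body (76 mm by 85 mm) begins 54 mm behind the grasp point. The pads swing forward as they close: fully open they stand 13 mm farther back than shut.
Start: joints at [1.122, 0.477, 0.022, 1.555, -0.011, 1.109, -0.083], TCP at [0.226, -0.636, 0.304] pointing down, gripper open.
Joint ranges: [-2.96, 2.96], [-0.34, 2.1], [-1.41, 1.46], [0.24, 2.44], [-1.37, 4.51], [0.17, 1.92], [-2.96, 2.96]. Speed limits (rad/s): [2.39, 2.39, 3.14, 3.14, 3.14, 3.14, 3.14].

### API

Orientations are given as a unit quaternion [w, x, y, z].
In Python, from station import bot, optics gives the robot as it stands.
- The arm moves only by the tool drive_tool, never from a script. Its argument "deltas" is a list of rows, each an object with "gripper": the closure in counts, from 0 (fully open) to 255 (shut); "offset": the shift along the tool's x, y, z in units of 1000 mm (1.0 is 1000 mm), a list of three; "angular": the turn, a rotation vector about the tool's x, y, z in units of 45 degrees (1.0 is 45 degrees), a list of three. In form: [{"gripper": gripper, "offset": [dx, dy, dz], "angular": [rx, ry, rz]}, ...]. A call has 1 to 5 rows; each row is the pose to reach, as a shift and turn from the pose commanded when the call began, along the tool's axes at that moment; what a row does not reach only later rows make up. A row lasts 1/10 s, in which the tool goes at most 50 mm and 8.59 degrees, less where a joint would pass 70% of its speed; a pose out of reach is approached as far as the arm can. A call with a number of a shift or a turn outside -1 to 1 is refused whole. A call with a gripper value outside its range is refused whole. The fingers move at their own pace and stop on an object; "grip_force" is the grip in N (left out, the last holds). Time passes only in rows, so rows that repeat a pose let the fingers close. It gives the time, the measured TCP pose, the force, the opening and the grip force at its end, in the units of the state.
- bot.get_obs(): the state, without advancing time (a new reading comes with each control period).
- optics.read_camera(name): name is "scene" or "top"; returns the picture (480x640x3 uint8, blue, green, red); there is no depth.
- optics.camera_model(name): a dict with "fx", "fy", "cx", "cy" (pixels), "cam_to_world" (4x4, takes a point from camera to world coordinates). Camera axes: x right, y up, looking along -z (the intrinsics and any distortion apply to the point x, -y, -z); pixel columns grow to the right and rows downward; lengths in m; the calibration is good to about 2 mm. A picture is of the moment at which its call begins. camera_model takes no time and is no camera call.
- bot.hand_in(): hands the job in; it is judged then, once.
The state is a dict: "t": time; "q": joint angles; "joint_vel": joint speeds; "joint_torque": joint torques, N m; "eef_pos": TCP position; "tool_rot": TCP orientation; "contact_force": force on the tool from outside, world axes, zero at the start; "torque": the same for the moment, N m; "gripper_width": opening from 0.0 (shut) to 1.0 (fully open); "grasp_force": force on a finger pad.
Only numpy, scipy, OpenCV 4.12 (cv2) and the standard library are available. Lean on these libraries where they do the work, as an engineer would, in place of code of your own. Each camera call takes 0.05 s, during which the arm holds its last target. There are 200 camera calls.

### The job

Swing the clear hood of the little curing booth up and over until it stays open by itself, then take the lamp wand from its rest and hold its lens about 4 cm from the centre of the model boat's windscreen, pointing squarely at it and steady for two full seconds. Then put the wand back in its rest the way it lay and let go, leaving the hood open. Do not touch the model boat, and do not disturb the other things on the bench.

Things in the scene. Friction and masses are not known exactly. Their poses are not given: they have to be found in the camera images.
- hood (a joint): hinge angle of the booth's clear hood, rad: 0 shut, 1.45 fully open against its stop; the front swings up and back. Below about 0.85 rad its weight pulls it shut, beyond that spring and weight swing it open: released beyond 1.0 rad it goes on to the stop by itself. Lifting at the handle takes about 2 N. The hood is 190 mm deep, 220 wide, 115 high, open below, with white corner trims.
- hood_handle (a point): centre of the hood's round aluminium bar handle on its front (robot's side). The bar is parallel to the hinge, 110 mm long, 11 mm thick; its centre stands 48 mm out from the face, 23 mm below the hood's top, 112 mm above the bench when shut. Pinch it from above; it turns in the fingers as the hood swings. Axes when shut: y along the bar, x level towards the hinge, z up; they turn with the hood.
- hood_hinge (a point): middle of the hood's level hinge axis (along its y), at the hood's rear lower edge, 20 mm above the bench; when shut it lies 240 mm behind the handle bar (along the hood's x) and 92 mm lower. Fully open, the hood leans back behind this axis.
- windscreen (a point): centre of the single glazed windscreen (30 mm wide, 22 mm along the slope) on the raked cabin front of the olive model patrol boat, about 75 mm above the bench. z axis: outward normal of the pane, which points towards the bow (roughly to the robot) and up at 45 degrees. y axis: level, across the boat.
- boat: the model boat on its plywood stand, loose under the hood on the booth's base (14 mm above the bench). Origin under the stand's middle; x to the stern, bow at -x about 75 mm ahead of the origin, z up. 76 mm high at the cabin roof (plus an 18 mm aerial), 145 mm long, 54 mm wide. Do not touch.
- wand_grip (a point): centre of the lamp wand's handle: a straight white bar 130 mm long (along x), 22 mm wide (y), 26 mm high (z), level when in the rest. Pinch it here across its width. x points to the nose, z up. The wand weighs 85 to 170 g.
- wand_lens (a point): centre of the wand's lens, a 25 mm wide lamp head on a neck that bends 45 degrees down from the handle's nose: 91 mm ahead (x) of and 29 mm below (z) the handle's centre. z axis: the direction of the beam, 45 degrees below the handle's x axis. y axis as the handle's.
- rest_seat (a point): where the handle's centre belongs: midway between the two saddles of the fixed black rest, 65 mm above the bench. Saddles 96 mm apart along x (86 mm free between), each a notch 30 mm wide, cheeks to 66 mm above the bench, floor 52 mm above it; base 10 mm thick. x: direction in which the wand's nose lies, z up. The rest stands left or right of the booth.
- wand: the lamp wand, same origin and axes as its handle centre.
- spray_can: loose bystander: spray can 150 mm tall, 52 mm wide, origin under its middle.
- paint_jar: loose bystander: small glass jar 40 mm tall, 34 mm wide, origin under its middle.
- glue_bottle: loose bystander: small bottle 70 mm tall, 32 mm wide, origin under its middle.
- brush_pot: loose bystander: clear pot 74 mm wide and 90 mm tall with brushes to about 180 mm, origin under its middle.
- screwdriver: loose bystander: screwdriver lying on the bench, 150 mm long.
- phone: loose bystander: flat metal phone 70 x 140 x 9 mm, origin under its middle.
There are look-alikes about, which are no part of the job. Leave any orange look-alike of the wand alone. Leave any red or yellow look-alike of the part that bears rest_seat alone.

How it is judged:
By the outcome, as a careful person would: the job done as asked, in the order asked, and still so for the second after the job is handed in, with the robot touching nothing.
It also fails if it takes over 72 s, if anything falls off the work surface, if the arm or the gripper's body presses on something with over 40 N, if the wrist force passes 120 N, or if a joint passes its speed limit or range.

## Working session

There is one attempt and no reset: what is moved stays moved. The work goes in short steps, Python scripts to look and compute and a tool call to move; the robot and the scene stay as the last step left them, time stands still between calls to the robot, and variables do not carry over. Pictures are saved under pics/ and viewed, at most 10 in all, crops included, and the job is handed in when it is done.

Besides the shell and the picture viewer there is one more tool, called after "Call:" as a command line: name --argument value ..., lists and objects as JSON in quotes. drive_tool: Moves the arm, as the interface text tells. Its arguments: {"type":"object","properties":{"deltas":{"type":"array"},"grip_force":{"type":"number"}},"required":["deltas"]}

```bash
ls; mkdir -p pics; python3 - <<'E'
from station import bot, optics
import cv2
for n in ("scene","top"):
    im=optics.read_camera(n); cv2.imwrite(f"pics/{n}0.png",im)
    m=optics.camera_model(n); print(n,m)
print(bot.get_obs())
E
```

```text
pics
scene {'fx': 465.6562597343806, 'fy': 465.6562597343806, 'cx': 326.2747002123932, 'cy': 237.39256896836852, 'cam_to_world': array([[ 0.042034  , -0.54637058,  0.8364881 ,  1.69742464],
       [ 0.99897111,  0.00871616, -0.04450571, -0.14104495],
       [ 0.01702564,  0.83749819,  0.5461748 ,  0.8736364 ],
       [ 0.        ,  0.        ,  0.        ,  1.        ]])}
top {'fx': 492.8861515282721, 'fy': 492.8861515282721, 'cx': 327.0978970994127, 'cy': 234.40127826003163, 'cam_to_world': array([[ 0.00266452,  0.98318872, -0.18257281,  0.26194975],
       [-0.9998238 ,  0.00601172,  0.01778255, -0.0592293 ],
       [ 0.01858117,  0.18249326,  0.98303151,  1.33055839],
       [ 0.        ,  0.        ,  0.        ,  1.        ]])}
{'t': 0.1, 'q': array([ 1.12189807,  0.47773154,  0.02231899,  1.55635394, -0.0115149 ,
        1.10930386, -0.08310683]), 'joint_vel': array([-0.00043748, -0.00092931,  0.00204942, -0.00347402,  0.00132447,
        0.00123031, -0.00092592]), 'joint_torque': array([ 6.15522920e-03, -5.97752953e+01,  1.61458645e+00, -2.81951594e+01,
        1.28580123e-02,  4.95203145e-03,  3.02904743e-05]), 'eef_pos': array([ 0.2254858 , -0.63578053,  0.30301234]), 'tool_rot': array([-8.12807981e-04,  9.85514483e-01,  1.69589232e-01, -1.89488312e-04]), 'contact_force': array([-0.09992619, -0.37649658, -0.0909022 ]), 'torque': array([-0.00889948,  0.03992258, -0.06419467]), 'grasp_force': 0.0, 'gripper_width': 1.002562578475596}
```

View pics/scene0.png

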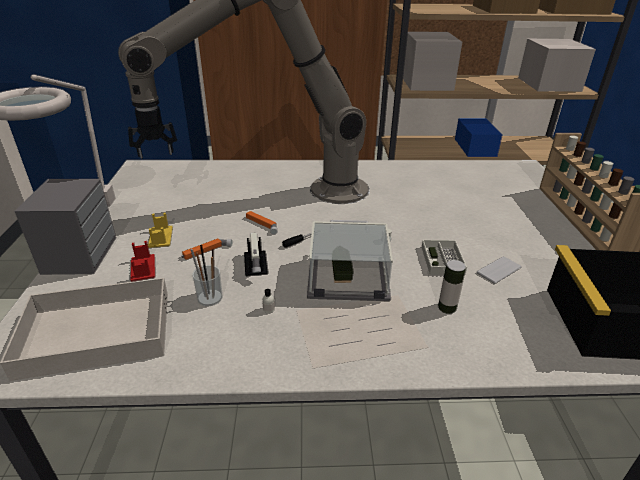

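View pics/top0.png

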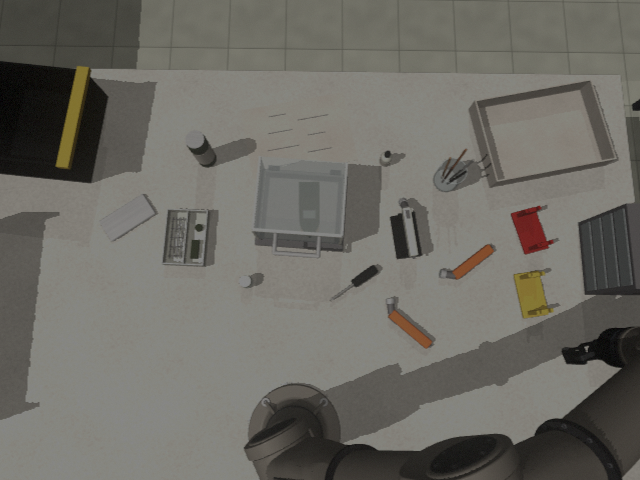

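The scene camera looks back towards the robot, and in the top view up is +x. There the hood is at about (300,205), its handle at (297,248), the boat at (310,203), and the wand in the black rest at (405,230), nose forward. I'll zoom in.

```bash
python3 - <<'E'
import cv2
a=cv2.imread("pics/top0.png")[145:275,240:440]; cv2.imwrite("pics/topc.png",cv2.convertScaleAbs(cv2.resize(a,None,fx=4,fy=4,interpolation=cv2.INTER_CUBIC),alpha=1.4))
a=cv2.imread("pics/scene0.png")[205:315,230:410]; cv2.imwrite("pics/scc.png",cv2.convertScaleAbs(cv2.resize(a,None,fx=4.4,fy=4.4,interpolation=cv2.INTER_CUBIC),alpha=1.4))
E
```

```text
(no output)
```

View pics/topc.png

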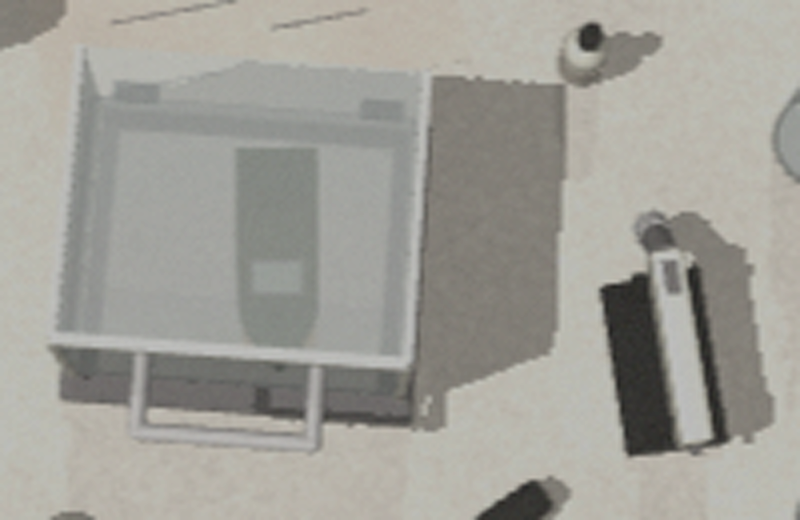

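View pics/scc.png

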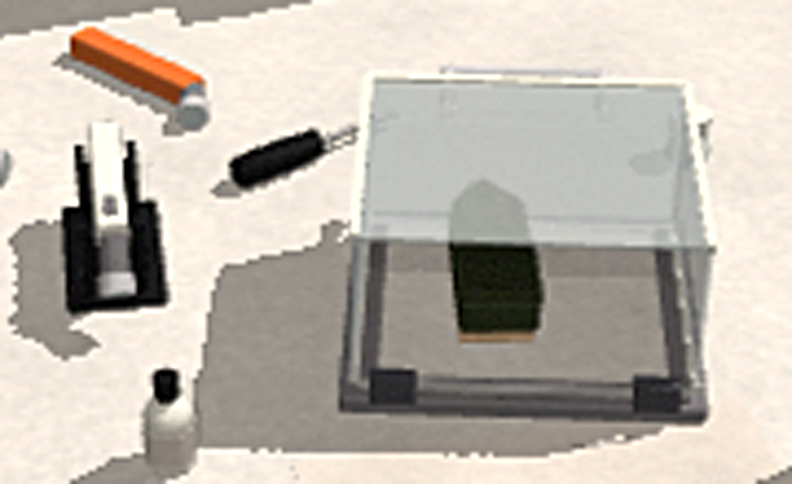

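```bash
cat > h.py <<'E'
import numpy as np
from scipy.spatial.transform import Rotation as R
from station import bot, optics
def ray(n,uv):
    m=optics.camera_model(n);T=m["cam_to_world"]
    d=T[:3,:3]@np.array([(uv[0]-m["cx"])/m["fx"],-(uv[1]-m["cy"])/m["fy"],-1]);return T[:3,3],d
def onz(n,uv,z):
    o,d=ray(n,uv);return o+d*(z-o[2])/d[2]
def tri(uvt,uvs):
    (o1,d1),(o2,d2)=ray("top",uvt),ray("scene",uvs)
    s=np.linalg.lstsq(np.c_[d1,-d2],o2-o1,rcond=None)[0];a,b=o1+d1*s[0],o2+d2*s[1];return (a+b)/2,np.linalg.norm(a-b)
def proj(n,p):
    m=optics.camera_model(n);T=m["cam_to_world"];c=T[:3,:3].T@(np.asarray(p)-T[:3,3]);return np.array([m["cx"]-m["fx"]*c[0]/c[2],m["cy"]+m["fy"]*c[1]/c[2]])
def pose():
    o=bot.get_obs();q=o["tool_rot"];return o["eef_pos"],R.from_quat([q[1],q[2],q[3],q[0]]),o
def delta(p,rot):
    "offset (m) and angular (45deg units) from measured pose to target"
    P,Q,o=pose();return Q.inv().apply(np.asarray(p)-P).round(4),((Q.inv()*rot).as_rotvec()/(np.pi/4)).round(4)
E
cat > m.py <<'E'
from h import *
t=lambda u,v,z:onz("top",(240+(u+.5)/4-.5,145+(v+.5)/4-.5),z).round(4)
s=lambda u,v,z:onz("scene",(230+(u+.5)/4.4-.5,205+(v+.5)/4.4-.5),z).round(4)
print("bar",t(133,434,.112),t(320,443,.112))
print("bar sc",s(440,69,.115),s(601,73,.115))
print("hood top",[t(*a,.135) for a in [(52,345),(410,358),(430,72),(82,48)]])
print("hood top sc FL FR RR RL",[s(*a,.135) for a in [(690,80),(368,75),(355,240),(713,247)]])
print("wand top rear,nose",t(694,445,.078),t(669,250,.078))
print("wand sc rear,nose",s(106,124,.078),s(112,224,.078))
print("windscreen",t(277,278,.075)); print("boat edges at deck .05",[t(*a,.06) for a in[(237,160),(237,310),(318,160),(318,310)]])
E
python3 m.py
```

```text
bar [0.44   0.0538 0.112 ] [ 0.4349 -0.0628  0.112 ]
bar sc [ 0.4368 -0.0645  0.115 ] [0.444  0.0509 0.115 ]
hood top [array([0.4917, 0.1027, 0.135 ]), array([ 0.4849, -0.118 ,  0.135 ]), array([ 0.6696, -0.1312,  0.135 ]), array([0.6835, 0.0895, 0.135 ])]
hood top sc FL FR RR RL [array([0.4873, 0.107 , 0.135 ]), array([ 0.4775, -0.117 ,  0.135 ]), array([ 0.6733, -0.1287,  0.135 ]), array([0.6847, 0.0914, 0.135 ])]
wand top rear,nose [ 0.4397 -0.3034  0.078 ] [ 0.5685 -0.2907  0.078 ]
wand sc rear,nose [ 0.4486 -0.3046  0.078 ] [ 0.573  -0.2897  0.078 ]
windscreen [ 0.5487 -0.0342  0.075 ]
boat edges at deck .05 [array([ 0.6326, -0.0065,  0.06  ]), array([ 0.5303, -0.0078,  0.06  ]), array([ 0.633 , -0.0605,  0.06  ]), array([ 0.5307, -0.0611,  0.06  ])]
```

```bash
cat >> h.py <<'E'
def down(yaw,tiltx=0):  # tool z down, tool x at heading yaw
    x=np.array([np.cos(yaw),np.sin(yaw),0]);z=np.array([0,0,-1.]);return R.from_matrix(np.c_[x,np.cross(z,x),z])
E
python3 -c "
from h import *
P,Q,o=pose();print(Q.as_matrix().round(3))
print(delta([.50,-.30,.30],down(1.0)))"
```

```text
[[ 0.942  0.334 -0.001]
 [ 0.334 -0.942  0.002]
 [-0.    -0.002 -1.   ]]
(array([ 0.371 , -0.2247,  0.0034]), array([-2.100e-03, -6.000e-04, -8.393e-01]))
```

Call:
drive_tool --deltas '[{"gripper": 130, "offset": [0.371, -0.225, 0.003], "angular": [-0.002, 0, -0.84]}, {"gripper": 130, "offset": [0.371, -0.225, 0.003], "angular": [-0.002, 0, -0.84]}, {"gripper": 130, "offset": [0.371, -0.225, 0.003], "angular": [-0.002, 0, -0.84]}, {"gripper": 130, "offset": [0.371, -0.225, 0.003], "angular": [-0.002, 0, -0.84]}, {"gripper": 130, "offset": [0.371, -0.225, 0.003], "angular": [-0.002, 0, -0.84]}]' --grip_force 30

```text
t: 0.6
eef_pos: [0.3845, -0.4408, 0.3019]
tool_rot: [0.001, 0.876, 0.482, 0.0]
contact_force: [1.0, -0.2, 0.6]
gripper_width: 0.49
grasp_force: 0.0
```

```bash
python3 -c "
from h import *
print(pose()[0],pose()[2]['gripper_width'],delta([.438,-.007,.27],down(1.516)))"
```

```text
[ 0.3844767  -0.44076168  0.3019223 ] 0.48989428553307135 (array([ 0.3949, -0.1873,  0.0316]), array([ 0.0011,  0.0009, -0.6502]))
```

Call:
drive_tool --deltas '[{"gripper": 130, "offset": [0.395, -0.187, 0.032], "angular": [0, 0, -0.65]}, {"gripper": 130, "offset": [0.395, -0.187, 0.032], "angular": [0, 0, -0.65]}, {"gripper": 130, "offset": [0.395, -0.187, 0.032], "angular": [0, 0, -0.65]}, {"gripper": 130, "offset": [0.395, -0.187, 0.032], "angular": [0, 0, -0.65]}, {"gripper": 130, "offset": [0.395, -0.187, 0.032], "angular": [0, 0, -0.65]}]'

```text
t: 1.1
eef_pos: [0.4152, -0.1934, 0.2834]
tool_rot: [0.001, 0.727, 0.686, -0.0]
contact_force: [1.2, 0.5, 0.5]
gripper_width: 0.489
grasp_force: 0.0
```

```bash
python3 -c "
from h import *
print(pose()[0],delta([.438,-.007,.25],down(1.516)))"
```

```text
[ 0.41524788 -0.19338135  0.28338941] (array([0.1874, 0.0118, 0.0332]), array([ 0.0011,  0.0017, -0.0044]))
```

Call:
drive_tool --deltas '[{"gripper": 130, "offset": [0.187, 0.012, 0.033], "angular": [0, 0, 0]}, {"gripper": 130, "offset": [0.187, 0.012, 0.033], "angular": [0, 0, 0]}, {"gripper": 130, "offset": [0.187, 0.012, 0.033], "angular": [0, 0, 0]}, {"gripper": 130, "offset": [0.187, 0.012, 0.033], "angular": [0, 0, 0]}, {"gripper": 130, "offset": [0.187, 0.012, 0.033], "angular": [0, 0, 0]}]'

```text
t: 1.6
eef_pos: [0.4387, -0.0038, 0.25]
tool_rot: [-0.0, 0.725, 0.689, 0.001]
contact_force: [-0.0, -0.4, 0.3]
gripper_width: 0.492
grasp_force: 0.0
```

```bash
python3 -c "
from h import *
print(pose()[0],delta([.438,-.007,.166],down(1.516)))"
```

```text
[ 0.43865783 -0.00381534  0.24998   ] (array([-0.0033, -0.0005,  0.084 ]), array([ 0.0007, -0.0014,  0.0052]))
```

Descend and close on the bar.

Call:
drive_tool --deltas '[{"gripper": 130, "offset": [-0.003, 0, 0.045], "angular": [0, 0, 0]}, {"gripper": 130, "offset": [-0.003, 0, 0.084], "angular": [0, 0, 0]}, {"gripper": 130, "offset": [-0.003, 0, 0.084], "angular": [0, 0, 0]}, {"gripper": 255, "offset": [-0.003, 0, 0.084], "angular": [0, 0, 0]}, {"gripper": 255, "offset": [-0.003, 0, 0.084], "angular": [0, 0, 0]}]' --grip_force 25

```text
t: 2.1
eef_pos: [0.4399, -0.0126, 0.1681]
tool_rot: [0.002, 0.728, 0.685, 0.001]
contact_force: [1.0, -0.0, -0.3]
gripper_width: 0.157
grasp_force: 0.0
```

Call:
drive_tool --deltas '[{"gripper": 255, "offset": [0, 0, 0], "angular": [0, 0, 0]}, {"gripper": 255, "offset": [0, 0, 0], "angular": [0, 0, 0]}, {"gripper": 255, "offset": [0, 0, 0], "angular": [0, 0, 0]}]'

```text
t: 2.4
eef_pos: [0.4397, -0.0126, 0.1682]
tool_rot: [0.002, 0.728, 0.685, 0.001]
contact_force: [-2.4, -0.1, 8.4]
gripper_width: 0.112
grasp_force: 25.0
```

```bash
python3 -c "
from h import *
P,Q,o=pose();f0=np.radians(159.03);r=.257
hx=np.array([np.cos(.055),-np.sin(.055),0])
def d(t): return hx*(.240+r*np.cos(f0-t))+np.array([0,0,r*np.sin(f0-t)-.092])
for a in (0,.5,1.0):
  print([list(Q.inv().apply(d(a+k*.1)-d(a)).round(3)) for k in range(1,6)])
"
```

```text
[[np.float64(0.0), np.float64(0.01), np.float64(-0.023)], [np.float64(0.0), np.float64(0.023), np.float64(-0.046)], [np.float64(0.0), np.float64(0.038), np.float64(-0.067)], [np.float64(0.0), np.float64(0.055), np.float64(-0.086)], [np.float64(0.0), np.float64(0.074), np.float64(-0.103)]]
[[np.float64(0.0), np.float64(0.02), np.float64(-0.016)], [np.float64(0.0), np.float64(0.042), np.float64(-0.029)], [np.float64(0.0), np.float64(0.065), np.float64(-0.04)], [np.float64(0.0), np.float64(0.09), np.float64(-0.049)], [np.float64(0.001), np.float64(0.114), np.float64(-0.055)]]
[[np.float64(0.0), np.float64(0.025), np.float64(-0.004)], [np.float64(0.0), np.float64(0.051), np.float64(-0.005)], [np.float64(0.0), np.float64(0.077), np.float64(-0.004)], [np.float64(0.001), np.float64(0.102), np.float64(-0.0)], [np.float64(0.001), np.float64(0.127), np.float64(0.006)]]
```

Call:
drive_tool --deltas '[{"gripper": 255, "offset": [0, 0.01, -0.023], "angular": [0, 0, 0]}, {"gripper": 255, "offset": [0, 0.023, -0.046], "angular": [0, 0, 0]}, {"gripper": 255, "offset": [0, 0.038, -0.067], "angular": [0, 0, 0]}, {"gripper": 255, "offset": [0, 0.055, -0.086], "angular": [0, 0, 0]}, {"gripper": 255, "offset": [0, 0.074, -0.103], "angular": [0, 0, 0]}]'

```text
t: 2.9
eef_pos: [0.5106, -0.0172, 0.2712]
tool_rot: [-0.0, 0.728, 0.685, -0.002]
contact_force: [-8.7, 0.2, 7.2]
gripper_width: 0.116
grasp_force: 26.3
```

Call:
drive_tool --deltas '[{"gripper": 255, "offset": [0, 0.02, -0.016], "angular": [0, 0, 0]}, {"gripper": 255, "offset": [0, 0.042, -0.029], "angular": [0, 0, 0]}, {"gripper": 255, "offset": [0, 0.065, -0.04], "angular": [0, 0, 0]}, {"gripper": 255, "offset": [0, 0.09, -0.049], "angular": [0, 0, 0]}, {"gripper": 255, "offset": [0.001, 0.114, -0.055], "angular": [0, 0, 0]}]'

```text
t: 3.4
eef_pos: [0.6274, -0.0248, 0.3276]
tool_rot: [0.003, 0.729, 0.685, -0.0]
contact_force: [-2.0, -5.7, 0.7]
gripper_width: 0.113
grasp_force: 26.4
```

Call:
drive_tool --deltas '[{"gripper": 255, "offset": [0, 0.025, -0.004], "angular": [0, 0, 0]}, {"gripper": 255, "offset": [0, 0.051, -0.005], "angular": [0, 0, 0]}, {"gripper": 255, "offset": [0, 0.077, -0.004], "angular": [0, 0, 0]}, {"gripper": 255, "offset": [0, 0.09, -0.002], "angular": [0, 0, 0]}, {"gripper": 255, "offset": [0, 0.09, -0.002], "angular": [0, 0, 0]}]'

```text
t: 3.9
eef_pos: [0.7186, -0.0307, 0.3288]
tool_rot: [0.003, 0.729, 0.685, 0.001]
contact_force: [1.2, -5.8, 4.8]
gripper_width: 0.114
grasp_force: 27.7
```

Call:
drive_tool --deltas '[{"gripper": 110, "offset": [0, 0, 0], "angular": [0, 0, 0]}, {"gripper": 110, "offset": [0, 0, 0], "angular": [0, 0, 0]}, {"gripper": 110, "offset": [0, 0, 0], "angular": [0, 0, 0]}, {"gripper": 110, "offset": [0, 0, -0.03], "angular": [0, 0, 0]}, {"gripper": 110, "offset": [0, 0, -0.07], "angular": [0, 0, 0]}]'

```text
t: 4.4
eef_pos: [0.7147, -0.0276, 0.395]
tool_rot: [-0.001, 0.728, 0.686, -0.002]
contact_force: [0.5, 0.2, 0.8]
gripper_width: 0.568
grasp_force: 0.0
```

```bash
python3 - <<'E'
from h import *
import cv2
P,Q,o=pose();print(P,o['gripper_width'],o['contact_force'])
for n,sl in (("top",np.s_[120:270,220:440]),("scene",np.s_[150:320,230:450])):
    im=optics.read_camera(n);cv2.imwrite(f"pics/{n}1.png",im);cv2.imwrite(f"pics/{n}1c.png",cv2.convertScaleAbs(cv2.resize(im[sl],None,fx=3.5,fy=3.5,interpolation=cv2.INTER_CUBIC),alpha=1.4))
E
```

```text
[ 0.71465307 -0.02762168  0.39496404] 0.5680158595995927 [0.52368414 0.2248311  0.76414348]
```

View pics/scene1c.png

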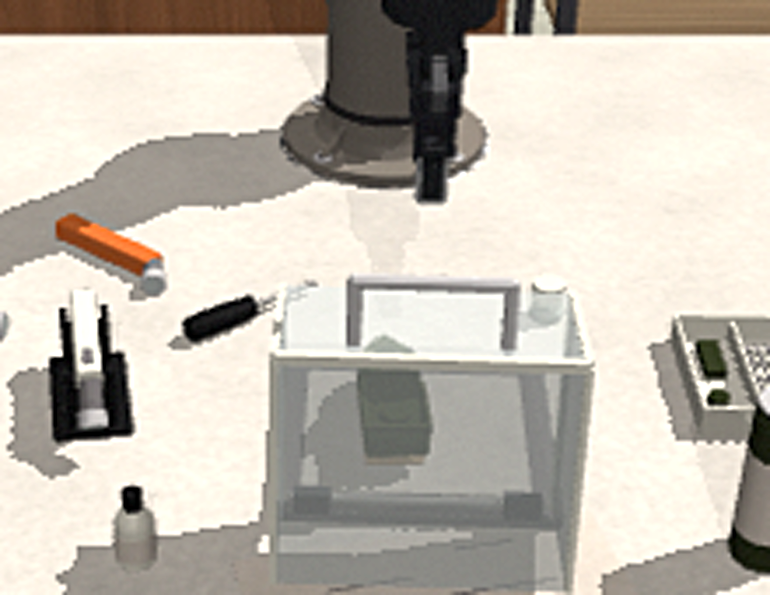

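Hood is fully open: handle bar at about (435,283) of the crop, standing upright, gripper clear of it. Wand and bystanders are undisturbed. Next, the wand.

```bash
python3 -c "
from h import *
print(delta([.514,-.296,.34],down(.105)),pose()[2]['q'].round(2))"
```

```text
(array([-0.2809, -0.1877,  0.0615]), array([ 0.0107, -0.01  ,  1.7908])) [ 0.26  0.53 -0.5   1.29  0.25  1.37 -0.29]
```

Call:
drive_tool --deltas '[{"gripper": 110, "offset": [-0.28, -0.188, 0.06], "angular": [0.006, -0.006, 0.95]}, {"gripper": 110, "offset": [-0.28, -0.188, 0.06], "angular": [0.006, -0.006, 0.95]}, {"gripper": 110, "offset": [-0.28, -0.188, 0.06], "angular": [0.006, -0.006, 0.95]}, {"gripper": 110, "offset": [-0.28, -0.188, 0.06], "angular": [0.006, -0.006, 0.95]}, {"gripper": 110, "offset": [-0.28, -0.188, 0.06], "angular": [0.006, -0.006, 0.95]}]'

```text
t: 5.0
eef_pos: [0.5651, -0.2245, 0.3528]
tool_rot: [0.001, 0.929, 0.371, -0.003]
contact_force: [-0.3, -0.2, -0.5]
gripper_width: 0.57
grasp_force: 0.0
```

```bash
python3 -c "
from h import *
print(delta([.514,-.296,.28],down(.105)),pose()[2]['q'].round(2))"
```

```text
(array([-0.0858,  0.0167,  0.0733]), array([0.0012, 0.0077, 0.8331])) [ 0.53  0.35 -0.33  1.65  0.12  1.17 -0.64]
```

Call:
drive_tool --deltas '[{"gripper": 110, "offset": [-0.086, 0.017, 0.073], "angular": [0.001, 0.008, 0.833]}, {"gripper": 110, "offset": [-0.086, 0.017, 0.073], "angular": [0.001, 0.008, 0.833]}, {"gripper": 110, "offset": [-0.086, 0.017, 0.073], "angular": [0.001, 0.008, 0.833]}, {"gripper": 110, "offset": [-0.086, 0.017, 0.073], "angular": [0.001, 0.008, 0.833]}, {"gripper": 110, "offset": [-0.086, 0.017, 0.073], "angular": [0.001, 0.008, 0.833]}]'

```text
t: 5.5
eef_pos: [0.5153, -0.2957, 0.28]
tool_rot: [-0.0, 0.999, 0.052, -0.0]
contact_force: [1.0, 0.1, -0.1]
gripper_width: 0.568
grasp_force: 0.0
```

```bash
python3 - <<'E'
from h import *
import cv2
print(delta([.514,-.296,.119],down(.105)),pose()[2]['q'].round(2))
im=optics.read_camera("top");cv2.imwrite("pics/top2.png",im)
c=im[130:270,245:435];cv2.imwrite("pics/top2c.png",cv2.convertScaleAbs(cv2.resize(c,None,fx=4.2,fy=4.2,interpolation=cv2.INTER_CUBIC),alpha=1.5))
E
```

```text
(array([-0.0012,  0.0003,  0.161 ]), array([-0.0009,  0.0012, -0.0002])) [ 0.55  0.38 -0.17  1.77  0.07  1.   -1.12]
```

View pics/top2c.png

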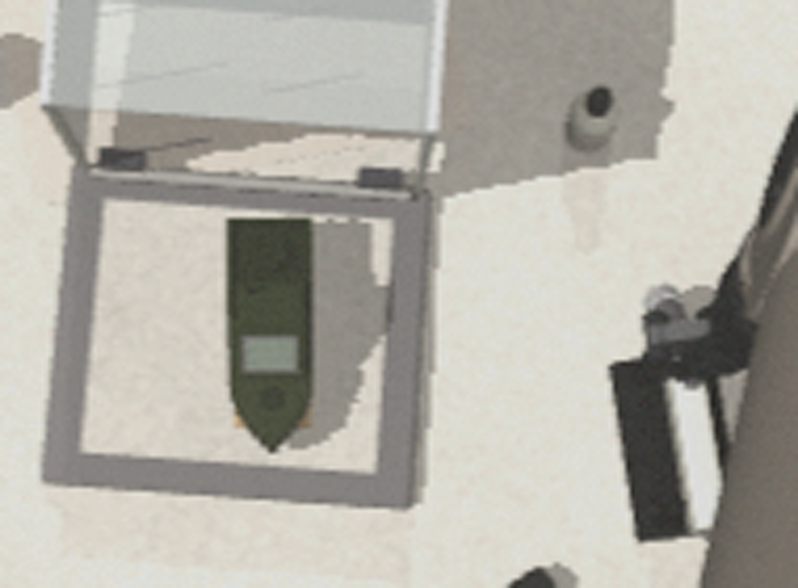

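Windscreen pane is centred at about (271,354) in this crop, bow tip at (273,451). I'll measure both by mask.

```bash
python3 - <<'E'
from h import *
import cv2
im=cv2.imread("pics/top2.png");x0,y0=295,178;c=im[y0:242,x0:325]
hsv=cv2.cvtColor(c,cv2.COLOR_BGR2HSV);b,g,r=[c[...,i].astype(int) for i in range(3)]
hull=((g-b)>8)&((g-r)>3)&(hsv[...,2]<90)
for v in range(4,60,6):
    u=np.where(hull[v])[0]
    if len(u): print(v+y0,u.min()+x0,u.max()+x0,end='; ')
print()
S=c[28:44,4:26];g2=S[...,1].astype(float);m=(g2>80)
print(S[...,1].tolist()[::2])
n,l,st,ce=cv2.connectedComponentsWithStats(m.astype(np.uint8))
for i in range(1,n):
    if st[i,4]>20:
        uv=ce[i]+[x0+4,y0+28];print(st[i],uv,onz("top",uv,.075).round(4))
for a,b_ in (((303.5,185),(303,222)),((309.5,185),(309.5,230))): print(onz("top",a,.07),onz("top",b_,.07))
E
```

```text
182 304 318; 200 305 310; 206 300 314; 224 306 317; 
[[76, 53, 52, 53, 50, 50, 51, 53, 52, 54, 51, 53, 52, 51, 51, 51, 51, 51, 45, 45, 69, 95], [75, 52, 50, 50, 52, 49, 50, 49, 51, 48, 50, 51, 48, 49, 51, 49, 52, 49, 48, 41, 66, 94], [75, 52, 50, 63, 76, 79, 79, 79, 78, 78, 78, 80, 78, 81, 80, 79, 70, 52, 45, 44, 70, 95], [77, 49, 50, 64, 87, 94, 94, 93, 95, 95, 96, 96, 93, 92, 95, 92, 78, 54, 47, 43, 69, 95], [97, 53, 53, 60, 82, 93, 97, 96, 96, 96, 96, 97, 95, 94, 95, 91, 78, 53, 47, 44, 67, 96], [96, 53, 53, 62, 80, 92, 91, 94, 97, 96, 94, 95, 94, 96, 94, 92, 76, 48, 45, 42, 71, 96], [99, 50, 52, 59, 67, 71, 71, 69, 69, 70, 72, 69, 69, 68, 69, 71, 66, 59, 47, 44, 69, 92], [98, 53, 51, 53, 52, 52, 51, 53, 50, 50, 53, 52, 51, 50, 52, 52, 48, 52, 51, 51, 72, 92]]
[ 4  4 12  8 84] [308.60714286 213.92857143] [ 0.5492 -0.0335  0.075 ]
[ 0.62875984 -0.01916769  0.07      ] [ 0.52861953 -0.01900424  0.07      ]
[ 0.62888814 -0.03505043  0.07      ] [ 0.50744343 -0.03616515  0.07      ]
```

Call:
drive_tool --deltas '[{"gripper": 110, "offset": [-0.001, 0, 0.05], "angular": [0, 0, 0]}, {"gripper": 110, "offset": [-0.001, 0, 0.1], "angular": [0, 0, 0]}, {"gripper": 110, "offset": [-0.001, 0, 0.135], "angular": [0, 0, 0]}, {"gripper": 110, "offset": [-0.001, 0, 0.161], "angular": [0, 0, 0]}, {"gripper": 110, "offset": [-0.001, 0, 0.161], "angular": [0, 0, 0]}]'

```text
t: 6.05
eef_pos: [0.513, -0.2942, 0.1161]
tool_rot: [-0.002, 0.998, 0.056, -0.003]
contact_force: [-0.4, 0.0, -0.2]
gripper_width: 0.57
grasp_force: 0.0
```

Call:
drive_tool --deltas '[{"gripper": 255, "offset": [0, 0, -0.001], "angular": [0, 0, 0]}, {"gripper": 255, "offset": [0, 0, -0.001], "angular": [0, 0, 0]}, {"gripper": 255, "offset": [0, 0, -0.001], "angular": [0, 0, 0]}, {"gripper": 255, "offset": [0, 0, -0.001], "angular": [0, 0, 0]}, {"gripper": 255, "offset": [0, 0, -0.001], "angular": [0, 0, 0]}]' --grip_force 50

```text
t: 6.55
eef_pos: [0.5165, -0.2963, 0.1227]
tool_rot: [0.001, 0.998, 0.055, 0.002]
contact_force: [-0.9, 1.0, 7.2]
gripper_width: 0.248
grasp_force: 50.1
```

```bash
python3 - <<'E'
from h import *
import cv2
g=cv2.imread("pics/top2.png")[...,1].astype(float)
def cross(line,th): # first falling crossing
    i=np.where((line[:-1]>=th)&(line[1:]<th))[0]; 
    return i[0]+(line[i[0]]-th)/(line[i[0]]-line[i[0]+1]) if len(i) else np.nan
L=[(v,294+cross(g[v,294:306],74)) for v in range(186,220,3)]
Rr=[(v,326-cross(g[v,326:312:-1],58)) for v in range(186,220,3)]
print([round(x,2) for _,x in L],[round(x,2) for _,x in Rr])
# pane edges: top/bottom rows per column, on unit th=65
T=[];B=[]
for u in range(304,314):
    T.append(206+cross(150-g[206:214,u],150-65)); B.append(222-cross(150-g[222:214:-1,u],150-65))
print(np.polyfit(range(304,314),T,1),np.polyfit(range(304,314),B,1))
print(pose()[0],pose()[2]['grasp_force'],pose()[2]['gripper_width'])
# project check: expected pane corners with yaw 0
w=np.array([.5492,-.0335,.075])
for sy in (1,-1):
  for s in (1,-1): print(proj("top",w+[s*.0078,sy*.015,s*.0078]).round(1))
E
```

```text
[np.float64(298.78), np.float64(298.81), np.float64(298.78), np.float64(298.81), np.float64(298.82), np.float64(298.78), np.float64(298.77), np.float64(299.04), np.float64(299.04), np.float64(299.54), np.float64(299.51), np.float64(299.54)] [np.float64(318.38), np.float64(318.48), np.float64(318.4), np.float64(318.44), np.float64(318.61), np.float64(318.6), np.float64(318.62), np.float64(318.64), np.float64(318.54), np.float64(318.61), np.float64(318.55), np.float64(318.41)]
[-8.18229114e-03  2.11967792e+02] [-7.89188153e-03  2.20679891e+02]
[ 0.51651318 -0.29633215  0.12268529] 50.141494274139404 0.2477887881289062
[302.8 210.3]
[302.9 217.4]
[314.3 210.4]
[314.3 217.5]
```

Call:
drive_tool --deltas '[{"gripper": 255, "offset": [0, 0, -0.02], "angular": [0, 0, 0]}, {"gripper": 255, "offset": [0, 0, -0.05], "angular": [0, 0, 0]}, {"gripper": 255, "offset": [0, 0, -0.09], "angular": [0, 0, 0]}, {"gripper": 255, "offset": [0, 0, -0.12], "angular": [0, 0, 0]}, {"gripper": 255, "offset": [0, 0, -0.12], "angular": [0, 0, 0]}]'

```text
t: 7.05
eef_pos: [0.5175, -0.2969, 0.2461]
tool_rot: [0.002, 0.998, 0.055, 0.004]
contact_force: [0.6, -0.7, -0.1]
gripper_width: 0.247
grasp_force: 49.1
```

```bash
python3 - <<'E'
from h import *
w=np.array([.5492,-.0335,.075]);yb=.014
xb=np.array([np.cos(yb),np.sin(yb),0]);n=(-xb+[0,0,1])/2**.5
lens=w+.04*n;hc=lens-.091*xb+[0,0,.029];g=hc+.010*xb
tcp=g+[0,0,.054];print("lens",lens,"tcp",tcp)
P,Q,o=pose();print(P,Q.as_matrix()[:,0].round(4),Q.as_matrix()[:,2].round(3))
print(delta(tcp+[0,0,.06],down(yb)),delta(tcp,down(yb)))
E
```

```text
lens [ 0.5209185  -0.03389597  0.10328427] tcp [ 0.43992644 -0.03502993  0.18628427]
[ 0.51751421 -0.2969402   0.24612287] [0.9939 0.1102 0.0081] [ 0.009 -0.004 -1.   ]
(array([-0.0483, -0.2689, -0.002 ]), array([ 0.0063, -0.0107,  0.1227])) (array([-0.0487, -0.2692,  0.058 ]), array([ 0.0063, -0.0107,  0.1227]))
```

Call:
drive_tool --deltas '[{"gripper": 255, "offset": [-0.01, -0.04, 0], "angular": [0, 0, 0.03]}, {"gripper": 255, "offset": [-0.02, -0.085, 0], "angular": [0, 0, 0.06]}, {"gripper": 255, "offset": [-0.03, -0.13, 0], "angular": [0, 0, 0.09]}, {"gripper": 255, "offset": [-0.04, -0.175, 0], "angular": [0, 0, 0.12]}, {"gripper": 255, "offset": [-0.048, -0.22, 0], "angular": [0, 0, 0.122]}]'

```text
t: 7.55
eef_pos: [0.4418, -0.081, 0.2402]
tool_rot: [0.0, 1.0, 0.007, -0.0]
contact_force: [1.5, 1.3, -0.4]
gripper_width: 0.247
grasp_force: 49.2
```

Call:
drive_tool --deltas '[{"gripper": 255, "offset": [0, -0.03, 0], "angular": [0, 0, 0]}, {"gripper": 255, "offset": [0, -0.049, 0], "angular": [0, 0, 0]}, {"gripper": 255, "offset": [0, -0.049, 0], "angular": [0, 0, 0]}, {"gripper": 255, "offset": [0, -0.049, 0], "angular": [0, 0, 0]}]'

```text
t: 7.95
eef_pos: [0.4423, -0.0337, 0.2403]
tool_rot: [0.0, 1.0, 0.008, -0.0]
contact_force: [1.1, -0.5, -1.4]
gripper_width: 0.247
grasp_force: 49.2
```

```bash
python3 - <<'E'
from h import *
import cv2
P,Q,o=pose();print(P,Q.as_matrix()[:,0].round(4),Q.as_matrix()[:,2].round(3),o['grasp_force'])
tcp=[.4399,-.035,.1863];print(delta(tcp,down(.014)))
a=optics.read_camera("top");b=optics.read_camera("scene");cv2.imwrite("pics/top3.png",a);cv2.imwrite("pics/scene3.png",b)
lens=P-[0,0,.054]+Q.apply([.081,0,.029])
print(proj("top",lens),proj("scene",lens))
f=lambda c:cv2.convertScaleAbs(cv2.resize(c,(400,400),interpolation=cv2.INTER_CUBIC),alpha=1.4)
cv2.imwrite("pics/both3.png",np.hstack([f(a[165:265,260:360]),f(b[190:290,290:390])]))
E
```

```text
[ 0.44229078 -0.03372844  0.24034157] [ 9.999e-01  1.570e-02 -2.000e-04] [-0.    -0.001 -1.   ] 49.19924318790436
(array([-0.0024,  0.0012,  0.054 ]), array([0.0007, 0.0003, 0.0021]))
[307.45226142 216.75350249] [342.12316107 223.01372034]
```

View pics/both3.png

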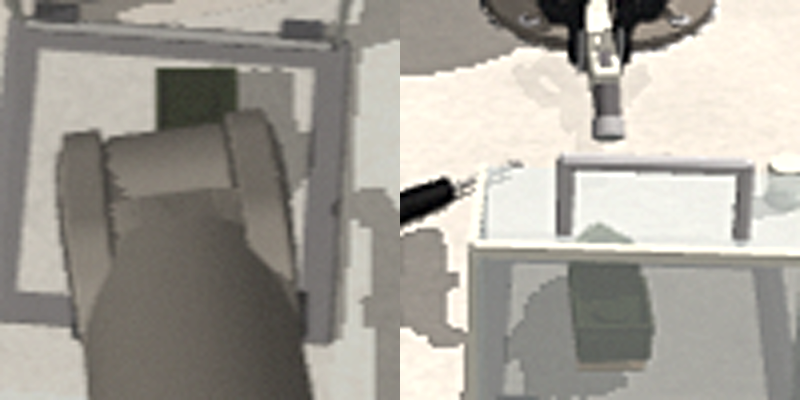

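Scene half: lamp head tip at about (607,130) of the composite, i.e. pixel (341.8,222.5). The predicted lens is at (342.1,223.0), so the grasp is as modelled. Lower now.

Call:
drive_tool --deltas '[{"gripper": 255, "offset": [-0.001, 0, 0.015], "angular": [0, 0, 0]}, {"gripper": 255, "offset": [-0.002, 0.001, 0.03], "angular": [0, 0, 0]}, {"gripper": 255, "offset": [-0.002, 0.001, 0.044], "angular": [0, 0, 0]}, {"gripper": 255, "offset": [-0.002, 0.001, 0.054], "angular": [0, 0, 0]}, {"gripper": 255, "offset": [-0.002, 0.001, 0.054], "angular": [0, 0, 0]}]'

```text
t: 8.55
eef_pos: [0.4398, -0.0354, 0.1853]
tool_rot: [0.0, 1.0, 0.007, -0.001]
contact_force: [-0.0, 0.3, 0.0]
gripper_width: 0.249
grasp_force: 49.2
```

```bash
python3 - <<'E'
from h import *
import cv2
b=optics.read_camera("scene")
P,Q,o=pose();print(P,Q.as_matrix()[:,0].round(4),Q.as_matrix()[:,2].round(3),o['grasp_force'])
print(delta([.4399,-.035,.1863],down(.014)))
lens=P-[0,0,.054]+Q.apply([.081,0,.029]);print(lens,proj("scene",lens))
w=np.array([.5492,-.0335,.075]);print(np.linalg.norm(lens-w))
cv2.imwrite("pics/s4.png",cv2.convertScaleAbs(cv2.resize(b[190:290,280:400],(720,600),interpolation=cv2.INTER_CUBIC),alpha=1.4))
E
```

```text
[ 0.44031977 -0.03514935  0.18607289] [ 0.9999  0.0137 -0.0013] [-0.001 -0.    -1.   ] 49.202070236206055
(array([-0.0004, -0.0002, -0.0002]), array([ 0.0002,  0.0016, -0.0003]))
[ 0.52127509 -0.03404222  0.10296946] [340.92090645 238.01564164]
0.0395270164188769
```

View pics/s4.png

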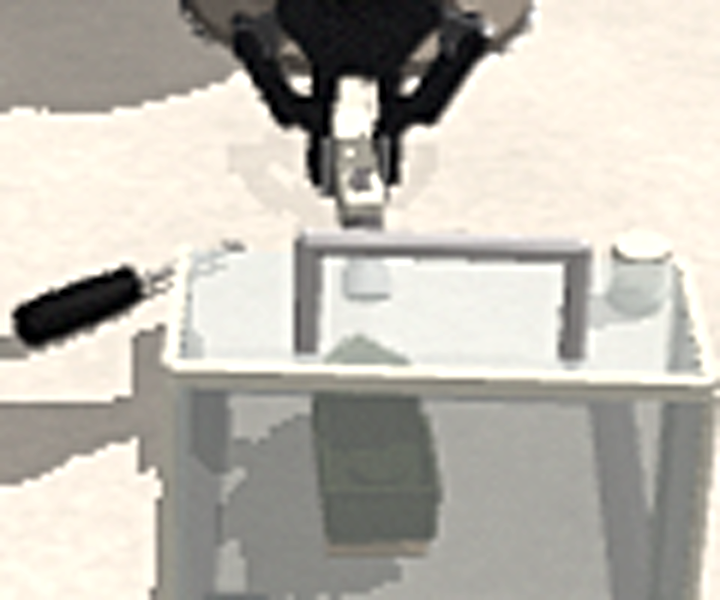

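Head seen through the hood at about (366,285) of the crop, pixel (341,237.5), matching the prediction (340.9,238.0). Hold it there for 3 s.

Call:
drive_tool --deltas '[{"gripper": 255, "offset": [0, 0, 0], "angular": [0, 0, 0]}, {"gripper": 255, "offset": [0, 0, 0], "angular": [0, 0, 0]}, {"gripper": 255, "offset": [0, 0, 0], "angular": [0, 0, 0]}, {"gripper": 255, "offset": [0, 0, 0], "angular": [0, 0, 0]}, {"gripper": 255, "offset": [0, 0, 0], "angular": [0, 0, 0]}]'

```text
t: 9.1
eef_pos: [0.4407, -0.0345, 0.1867]
tool_rot: [0.0, 1.0, 0.007, 0.0]
contact_force: [0.7, 0.2, -1.2]
gripper_width: 0.247
grasp_force: 49.2
```

Call:
drive_tool --deltas '[{"gripper": 255, "offset": [0, 0, 0], "angular": [0, 0, 0]}, {"gripper": 255, "offset": [0, 0, 0], "angular": [0, 0, 0]}, {"gripper": 255, "offset": [0, 0, 0], "angular": [0, 0, 0]}, {"gripper": 255, "offset": [0, 0, 0], "angular": [0, 0, 0]}, {"gripper": 255, "offset": [0, 0, 0], "angular": [0, 0, 0]}]'

```text
t: 9.6
eef_pos: [0.4406, -0.0345, 0.1865]
tool_rot: [0.0, 1.0, 0.007, 0.0]
contact_force: [-0.1, 0.6, -2.0]
gripper_width: 0.248
grasp_force: 49.2
```

Call:
drive_tool --deltas '[{"gripper": 255, "offset": [0, 0, 0], "angular": [0, 0, 0]}, {"gripper": 255, "offset": [0, 0, 0], "angular": [0, 0, 0]}, {"gripper": 255, "offset": [0, 0, 0], "angular": [0, 0, 0]}, {"gripper": 255, "offset": [0, 0, 0], "angular": [0, 0, 0]}, {"gripper": 255, "offset": [0, 0, 0], "angular": [0, 0, 0]}]'

```text
t: 10.1
eef_pos: [0.4406, -0.0346, 0.1865]
tool_rot: [0.0, 1.0, 0.007, 0.0]
contact_force: [1.2, 0.3, -0.4]
gripper_width: 0.248
grasp_force: 49.2
```

Call:
drive_tool --deltas '[{"gripper": 255, "offset": [0, 0, 0], "angular": [0, 0, 0]}, {"gripper": 255, "offset": [0, 0, 0], "angular": [0, 0, 0]}, {"gripper": 255, "offset": [0, 0, 0], "angular": [0, 0, 0]}, {"gripper": 255, "offset": [0, 0, 0], "angular": [0, 0, 0]}, {"gripper": 255, "offset": [0, 0, 0], "angular": [0, 0, 0]}]'

```text
t: 10.6
eef_pos: [0.4406, -0.0345, 0.1865]
tool_rot: [0.0, 1.0, 0.007, 0.0]
contact_force: [0.4, -1.1, -1.3]
gripper_width: 0.244
grasp_force: 49.2
```

Call:
drive_tool --deltas '[{"gripper": 255, "offset": [0, 0, 0], "angular": [0, 0, 0]}, {"gripper": 255, "offset": [0, 0, 0], "angular": [0, 0, 0]}, {"gripper": 255, "offset": [0, 0, 0], "angular": [0, 0, 0]}, {"gripper": 255, "offset": [0, 0, 0], "angular": [0, 0, 0]}, {"gripper": 255, "offset": [0, 0, 0], "angular": [0, 0, 0]}]'

```text
t: 11.1
eef_pos: [0.4406, -0.0345, 0.1865]
tool_rot: [0.0, 1.0, 0.007, 0.0]
contact_force: [-0.3, -0.4, -0.6]
gripper_width: 0.255
grasp_force: 49.2
```

Call:
drive_tool --deltas '[{"gripper": 255, "offset": [0, 0, 0], "angular": [0, 0, 0]}, {"gripper": 255, "offset": [0, 0, 0], "angular": [0, 0, 0]}, {"gripper": 255, "offset": [0, 0, 0], "angular": [0, 0, 0]}, {"gripper": 255, "offset": [0, 0, 0], "angular": [0, 0, 0]}, {"gripper": 255, "offset": [0, 0, 0], "angular": [0, 0, 0]}]'

```text
t: 11.6
eef_pos: [0.4406, -0.0345, 0.1865]
tool_rot: [0.0, 1.0, 0.007, 0.0]
contact_force: [0.6, -0.9, -0.8]
gripper_width: 0.25
grasp_force: 49.2
```

Call:
drive_tool --deltas '[{"gripper": 255, "offset": [0, 0, -0.03], "angular": [0, 0, 0]}, {"gripper": 255, "offset": [0, 0, -0.06], "angular": [0, 0, 0]}, {"gripper": 255, "offset": [0, 0, -0.06], "angular": [0, 0, 0]}]'

```text
t: 11.9
eef_pos: [0.4427, -0.0344, 0.2498]
tool_rot: [0.0, 1.0, 0.007, 0.003]
contact_force: [0.6, -0.6, -1.2]
gripper_width: 0.248
grasp_force: 49.2
```

```bash
python3 -c "
from h import *
print(pose()[0],delta([.516,-.2965,.246],down(.11)))"
```

```text
[ 0.4426641  -0.03438819  0.24980857] (array([0.0694, 0.2632, 0.0044]), array([ 0.0011, -0.0087, -0.1214]))
```

Call:
drive_tool --deltas '[{"gripper": 255, "offset": [0.014, 0.045, 0], "angular": [0, 0, -0.03]}, {"gripper": 255, "offset": [0.028, 0.09, 0], "angular": [0, 0, -0.06]}, {"gripper": 255, "offset": [0.042, 0.135, 0.002], "angular": [0, 0, -0.09]}, {"gripper": 255, "offset": [0.056, 0.18, 0.004], "angular": [0, 0, -0.12]}, {"gripper": 255, "offset": [0.067, 0.225, 0.004], "angular": [0, 0, -0.121]}]'

```text
t: 12.4
eef_pos: [0.511, -0.2601, 0.2413]
tool_rot: [-0.0, 0.998, 0.055, -0.001]
contact_force: [1.3, 0.6, -0.5]
gripper_width: 0.249
grasp_force: 49.1
```

Call:
drive_tool --deltas '[{"gripper": 255, "offset": [0.002, 0.03, 0], "angular": [0, 0, 0]}, {"gripper": 255, "offset": [0.002, 0.038, 0], "angular": [0, 0, 0]}, {"gripper": 255, "offset": [0.002, 0.038, 0], "angular": [0, 0, 0]}, {"gripper": 255, "offset": [0.002, 0.038, 0], "angular": [0, 0, 0]}, {"gripper": 255, "offset": [0.002, 0.038, 0], "angular": [0, 0, 0]}]'

```text
t: 12.9
eef_pos: [0.5172, -0.294, 0.2423]
tool_rot: [-0.0, 0.998, 0.056, -0.0]
contact_force: [-0.2, 0.2, -1.9]
gripper_width: 0.245
grasp_force: 49.1
```

```bash
python3 -c "
from h import *
print(pose()[0],delta([.5165,-.2963,.1227],down(.11)))"
```

```text
[ 0.51718036 -0.29398483  0.24233645] (array([-0.0009,  0.0023,  0.1196]), array([-0.0011,  0.0003,  0.0031]))
```

Call:
drive_tool --deltas '[{"gripper": 255, "offset": [-0.001, 0.002, 0.04], "angular": [0, 0, 0]}, {"gripper": 255, "offset": [-0.001, 0.002, 0.075], "angular": [0, 0, 0]}, {"gripper": 255, "offset": [-0.001, 0.002, 0.1], "angular": [0, 0, 0]}, {"gripper": 255, "offset": [-0.001, 0.002, 0.1], "angular": [0, 0, 0]}, {"gripper": 255, "offset": [-0.001, 0.002, 0.1], "angular": [0, 0, 0]}]'

```text
t: 13.4
eef_pos: [0.5167, -0.2972, 0.1431]
tool_rot: [-0.0, 0.998, 0.056, 0.0]
contact_force: [-0.9, 0.2, -1.7]
gripper_width: 0.246
grasp_force: 49.2
```

```bash
python3 -c "
from h import *
print(pose()[0],delta([.5165,-.2963,.1227],down(.11)))"
```

```text
[ 0.5167137  -0.29720275  0.14311462] (array([-0.0001, -0.0009,  0.0204]), array([-0.0003, -0.0002,  0.0017]))
```

Call:
drive_tool --deltas '[{"gripper": 255, "offset": [0, -0.001, 0.008], "angular": [0, 0, 0]}, {"gripper": 255, "offset": [0, -0.001, 0.015], "angular": [0, 0, 0]}, {"gripper": 255, "offset": [0, -0.001, 0.02], "angular": [0, 0, 0]}, {"gripper": 255, "offset": [0, -0.001, 0.02], "angular": [0, 0, 0]}, {"gripper": 255, "offset": [0, -0.001, 0.02], "angular": [0, 0, 0]}]'

```text
t: 13.9
eef_pos: [0.5165, -0.2972, 0.1227]
tool_rot: [0.0, 0.998, 0.055, 0.0]
contact_force: [0.1, 0.6, -0.2]
gripper_width: 0.249
grasp_force: 49.0
```

Call:
drive_tool --deltas '[{"gripper": 255, "offset": [0, 0, 0.001], "angular": [0, 0, 0]}, {"gripper": 255, "offset": [0, 0, 0.002], "angular": [0, 0, 0]}, {"gripper": 255, "offset": [0, 0, 0.002], "angular": [0, 0, 0]}]'

```text
t: 14.2
eef_pos: [0.5165, -0.2972, 0.1226]
tool_rot: [0.0, 0.998, 0.055, 0.0]
contact_force: [-6.2, 2.6, 16.7]
gripper_width: 0.25
grasp_force: 51.4
```

Seated (contact, z 0.1226 as at the grasp). Ease up 1 mm, release, retreat.

Call:
drive_tool --deltas '[{"gripper": 255, "offset": [0, 0, -0.001], "angular": [0, 0, 0]}, {"gripper": 110, "offset": [0, 0, -0.001], "angular": [0, 0, 0]}, {"gripper": 110, "offset": [0, 0, -0.001], "angular": [0, 0, 0]}, {"gripper": 110, "offset": [0, 0, -0.001], "angular": [0, 0, 0]}, {"gripper": 110, "offset": [0, 0, -0.001], "angular": [0, 0, 0]}]'

```text
t: 14.7
eef_pos: [0.5161, -0.2972, 0.1213]
tool_rot: [0.0, 0.998, 0.055, -0.0]
contact_force: [0.0, 0.9, -0.4]
gripper_width: 0.565
grasp_force: 0.0
```

Call:
drive_tool --deltas '[{"gripper": 110, "offset": [0, 0, -0.02], "angular": [0, 0, 0]}, {"gripper": 110, "offset": [0, 0, -0.05], "angular": [0, 0, 0]}, {"gripper": 110, "offset": [0, 0, -0.1], "angular": [0, 0, 0]}, {"gripper": 110, "offset": [0, 0, -0.15], "angular": [0, 0, 0]}, {"gripper": 110, "offset": [0, 0, -0.18], "angular": [0, 0, 0]}]'

```text
t: 15.2
eef_pos: [0.5171, -0.2976, 0.3056]
tool_rot: [0.001, 0.998, 0.055, 0.002]
contact_force: [0.6, -0.1, -0.5]
gripper_width: 0.57
grasp_force: 0.0
```

Call:
drive_tool --deltas '[{"gripper": 110, "offset": [-0.15, 0.15, 0], "angular": [0, 0, 0]}, {"gripper": 110, "offset": [-0.15, 0.15, 0], "angular": [0, 0, 0]}, {"gripper": 110, "offset": [-0.15, 0.15, 0], "angular": [0, 0, 0]}, {"gripper": 110, "offset": [-0.15, 0.15, 0], "angular": [0, 0, 0]}, {"gripper": 110, "offset": [-0.15, 0.15, 0], "angular": [0, 0, 0]}]'

```text
t: 15.7
eef_pos: [0.3777, -0.4681, 0.3014]
tool_rot: [0.001, 0.999, 0.05, -0.001]
contact_force: [0.1, -0.5, 0.4]
gripper_width: 0.571
grasp_force: 0.0
```

```bash
python3 - <<'E'
from h import *
import cv2
print(pose()[0],pose()[2]['contact_force'])
a=optics.read_camera("top");b=optics.read_camera("scene");cv2.imwrite("pics/top5.png",a);cv2.imwrite("pics/scene5.png",b)
f=lambda c:cv2.convertScaleAbs(cv2.resize(c,(400,400),interpolation=cv2.INTER_CUBIC),alpha=1.4)
r=lambda n,sl:cv2.imread(n)[sl]
s1,s2=np.s_[150:290,300:440],np.s_[210:350,220:360]
cv2.imwrite("pics/both5.png",np.hstack([f(a[s1]),f(b[s2])]))
d=cv2.absdiff(b,cv2.imread("pics/scene0.png")).max(2)[225:290,238:278];print((d>30).sum(),d.size)
E
```

```text
[ 0.37769462 -0.46809236  0.30140959] [ 0.06166038 -0.47062573  0.35454502]
100 2600
```

View pics/both5.png

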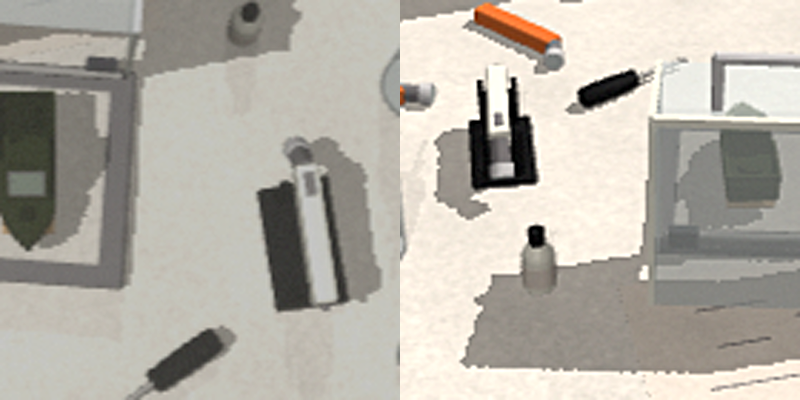

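The wand lies in the black rest as before: top half, nose at about (296,150), rear at (325,300). The hood is open, and the boat and bystanders look untouched.

```bash
python3 -c "
from station import bot
print(bot.hand_in())"
```

```text
the job is handed in; nothing more can be done
None
```

I opened the hood and it stayed open, held the lamp about 4 cm squarely from the windscreen for 3 s, put the wand back in its rest, and handed the job in at about 16 s; the hand-in gave no verdict.

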